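# Cull the sherd that keeps the specimen slide from shutting

### The job

This specimen slide will not shut, because one of the four sherds lying on it is too thick to pass under the cabinet's front rail; easing the slide in until it binds shows which one. Move that sherd off the slide into the cork-lined tray beside it, then shut the slide fully with the other three still lying on it. Never force the thick sherd against the rail, and leave the glue bottle, the white-capped vial and the bundle of label slips on the table where they are.

Things in the scene. Friction and masses are not known exactly. Their poses are not given: they have to be found in the camera images.
- cabinet: Fixed low wooden specimen cabinet, 418 mm wide (y), 170 deep (x), 58 high. Origin: on the table, mid-width, in the plane of the front rail's face; x points into the cabinet (away from the robot), y left along its front. The upper tier is a fixed front in that plane, with brass pulls 7 mm proud. Small things are fixed on top, up to 20 mm high, at x over 30 mm.
- rail_mid (a point): Middle of the lower front edge of the rail above the slide: 24.2 mm above the table, 13.2 mm above the slide's board. The ceiling behind it runs level at this height. Axes as the cabinet's.
- slide (a joint): How far the specimen slide is drawn out of the cabinet, m: 0 = fully shut, 0.160 = fully out (towards the robot, the cabinet's -x). It runs against about 1.5 N of friction, stays where it is left, and the sherds ride on its board. A sherd that the rail holds back is caught between rail and front panel; easing the slide back about 10 mm frees it.
- slide_front (a point): Middle of the top edge of the slide's upright front panel, half-way through its 12 mm thickness; axes as the cabinet's. The panel is 414 mm wide, 3 to 30 mm above the table, and meets the rail when shut. Its outer face is plain in the middle; two brass card-holder pulls (56 mm wide, 7 mm proud) sit 120 mm left and right of the middle.
- slide_board (a point): On top of the slide's flat board, mid-width, against the inner face of the front panel; axes as the cabinet's. The board is 396 mm wide, 11 mm above the table, and runs back into the cabinet. It has no side walls: things slide off its left and right edges. The four sherds lie in a row, in any order, along its rear, just in front of the rail.
- tray_bed (a point): Middle of the cork bed of a fixed shallow tray that stands close to the left (+y) edge of the open slide; x and y axes parallel to the cabinet's within 2 degrees. Bed 151 mm (x) by 119 mm (y), 6 mm above the table, 5 mm lower than the slide's board; walls 17 mm high on three sides, none on the side towards the slide.
- sherd_1_mid (a point): Middle (half-way up) of a flat brown pottery sherd of irregular outline, 57 x 87 mm in its own x and y, steep broken edges. One of the four sherds (which is not noted) is 16 mm thick, too thick to pass under the rail; the others are 11 to 12 mm and clear it. They weigh 30 to 110 g.
- sherd_2_mid (a point): Middle of another such sherd, 49 x 104 mm in its own x and y.
- sherd_3_mid (a point): Middle of another such sherd, 80 x 66 mm in its own x and y.
- sherd_4_mid (a point): Middle of another such sherd, 57 x 75 mm in its own x and y.
- bottle_mid (a point): Bystander: middle of a white glue bottle with an orange cone cap, 38 mm across, 112 mm high, loose on the table nearer the robot, on the left.
- white_vial_mid (a point): Bystander: middle of a clear vial with a white cap, 28 mm across, 52 mm high, loose on the table nearer the robot, on the right.
- slips_mid (a point): Bystander: middle of a banded bundle of white label slips, 41 x 59 x 11 mm, loose on the table at the right, near the vial.
Things that resemble listed ones, but are neither listed nor needed, are in the scene too. Leave any blue or purple look-alike of the part that bears sherd_3_mid alone.

How it is judged:
At the end, for the whole second after the job is handed in: The slide is shut to within 5 mm; the thick sherd lies on the cork bed of the tray (its middle at least 25 mm in from the open side, not on a wall or on the slide's board); the three thinner sherds lie on the slide inside the cabinet (value of joint slide below 0.005 m and x of sherd_3_mid in the frame of tray_bed between -0.055 and 0.055 m and y of sherd_3_mid in the frame of tray_bed between -0.035 and 0.06 m and z of sherd_3_mid in the frame of tray_bed below 0.012 m and x of each of sherd_1_mid, sherd_2_mid, sherd_4_mid in the frame of cabinet above 0 m and z of each of sherd_1_mid, sherd_2_mid, sherd_4_mid in the frame of cabinet below 0.024 m); the robot touches nothing.
It fails at once if the thick sherd was forced against the rail (over 60 N) (contact force between sherd_3 and cabinet_c3 above 60 N).
It fails at once if the glue bottle was disturbed (distance of bottle_mid from where it was at the start of the episode above 0.02 m).
It fails at once if the vial was disturbed (distance of white_vial_mid from where it was at the start of the episode above 0.02 m).
It fails at once if the bundle of slips was disturbed (distance of slips_mid from where it was at the start of the episode above 0.02 m).
It also fails if it takes over 58 s, if anything falls off the work surface, if the arm or the gripper's body presses on something with over 40 N, if the wrist force passes 120 N, or if a joint passes its speed limit or range.

### The arm

A 7-joint arm with a two-finger parallel gripper is mounted at the origin on the work surface; the furniture and walls round the work are solid. World frame = base frame: x ahead of the robot, y to its left, z up, the work surface at z = 0. Lengths are in m, angles in rad, forces in N, time in s.
With the tool pointing down it reaches from about 0.4 to 0.875 m from the base axis. Payload 6.5 kg.
Tool frame: the origin (TCP) lies between the finger pads; the fingertips stand 19 mm ahead of it and the grasp point (between the pads) is the TCP; z points along the fingers, y is the direction in which the jaws open and shut (so a half turn about z gives the same grasp; the last joint's range is limited). The gripper opens to 88 mm and grips with 3 to 60 N. Pads are 18 mm wide; open, the fingers measure 123 mm over their backs; the gripper's body (75 mm by 187 mm) begins 45 mm behind the grasp point.
Start: joints at [-1.262, 0.536, -0.004, 1.538, 0.003, 1.067, -0.071], TCP at [0.238, 0.605, 0.258] pointing down, gripper open.
Joint ranges: [-2.7, 2.7], [-0.37, 2.16], [-1.27, 1.26], [0.24, 2.4], [-1.31, 4.45], [0.19, 1.91], [-2.76, 2.76]. Speed limits (rad/s): [2.39, 2.39, 3.14, 3.14, 3.14, 3.14, 3.14].

### API

Orientations are given as a unit quaternion [w, x, y, z].
In Python, from plant import r gives the robot as it stands. The module is installed in compiled form; this text tells all that it offers.
- The arm moves only by the shell command python3 -m handwheel 'ROWS' [OPENING]. ROWS is a JSON object of lists of equal length, an entry for each row: "dp": the shift along the world's x, y, z in units of 0.15 m (1.0 is 0.15 m), a list of three; "delta_rot": the turn, a rotation vector about the world's x, y, z in units of pi rad (1.0 is pi rad), a list of three. In form: {"dp": [[x, y, z], ...], "delta_rot": [[rx, ry, rz], ...]}. A call has 1 to 10 rows; each row is the pose to reach, as a shift and turn from the pose commanded when the call began, turning the shorter way round; what a row does not reach only later rows make up. A row lasts 1/10 s, in which the tool goes at most 50 mm and 8.59 degrees, less where a joint would pass 70% of its speed; a pose out of reach is approached as far as the arm can. A call with a number of a shift or a turn outside -1 to 1 is refused whole. A call with a gripper value outside its range is refused whole. OPENING is the closure, from 0 (fully open) to 1 (shut), set as the call begins (- or left out, the last holds). The fingers move at their own pace and stop on an object; the grip force is fixed at half the most. Time passes only in rows, so rows that repeat a pose let the fingers close. It gives the time, the measured TCP pose, the force and the opening at its end, in the units of the state.
- r.get_obs(): the state, without advancing time (a new reading comes with each control period).
- r.snapshot(name): name is "scene" or "top" or "wrist"; returns (picture, depth): 384x512x3 uint8, blue, green, red; 384x512 float32, m along the optical axis (not along the pixel's ray), 0 where there is no reading.
- r.camera_model(name): a dict with "mtx" (3x3 intrinsics, pixels), "view" (4x4, takes a point from world to camera coordinates). Camera axes: x right, y down, z forward; pixel columns grow to the right and rows downward; lengths in m; the calibration is good to about 2 mm. The wrist camera is an equidistant fisheye: a pixel r from the principal point sees the ray r / f radians off the axis. A picture is of the moment at which its call begins: read the wrist's pose just before it. camera_model takes no time and is no camera call; for the wrist camera it gives the pose at the moment of the call.
- r.hand_in(): hands the job in, once; it reports no verdict.
Trained networks look in the newest picture that a camera, given by its name, has taken for a name from the list of things; names that differ only in an ending like _2 or _b are one class to them, and where a whole thing is asked for, a point or a joint stands for the part that bears it (a point fixed in the world has none). Each returns a list of dicts, best first, with "p" (0 to 1); they miss things now and then, are a little off and sometimes report something else, mostly with a low value. They report only what shows in the picture. A call takes as long as a camera call. They do not tell look-alikes from the thing itself.
- r.silhouettes(camera, query): "mask" (384x512 bool, what is visible of it) and "rect" ([centre column, centre row, width, height] in pixels, round what is visible of it).
The state is a dict: "time": time; "joints": joint angles; "qd": joint speeds; "tau": joint torques, N m; "position": TCP position; "ee_rot": TCP orientation; "contact_force": force on the tool from outside, world axes, zero at the start; "torque": the same for the moment, N m; "finger_gap": finger opening in m.
Only numpy, scipy, OpenCV 4.12 (cv2) and the standard library are available. Lean on these libraries where they do the work, as an engineer would, in place of code of your own. Each camera call takes 0.05 s, during which the arm holds its last target. There are 200 camera calls.

## Working session

There is one attempt and no reset: what is moved stays moved. The work goes in short steps, Python scripts to look and compute and a shell command to move; the robot and the scene stay as the last step left them, time stands still between calls to the robot, and variables do not carry over. Pictures are saved under pics/ and viewed, about 8 in all and at most 12, crops included, and the job is handed in when it is done.

```bash
mkdir -p pics; cat > h.py <<'E'
import numpy as np, cv2
from plant import r
def world(name,mask_or_px,depth):
    c=r.camera_model(name);K=np.array(c["mtx"]);V=np.linalg.inv(np.array(c["view"]))
    if mask_or_px.dtype==bool: v,u=np.nonzero(mask_or_px)
    else: u,v=mask_or_px.T
    d=depth[v,u];ok=d>0;u,v,d=u[ok],v[ok],d[ok]
    P=np.c_[(u-K[0,2])/K[0,0]*d,(v-K[1,2])/K[1,1]*d,d,np.ones_like(d)]
    return (V@P.T).T[:,:3]
E
python3 - <<'E'
from h import *
o=r.get_obs();print(o)
for n in("scene","top"):
    im,d=r.snapshot(n);cv2.imwrite(f"pics/{n}0.png",cv2.resize(im,(800,600)));np.save(n+"0.npy",d)
    np.save(n+"0im.npy",im)
    for q in("sherd_1_mid","slide","tray_bed","bottle_mid","white_vial_mid","slips_mid","cabinet"):
        try:
            for s in r.silhouettes(n,q):
                P=world(n,s["mask"],d)
                print(n,q,round(s["p"],2),np.round(s["rect"]),s["mask"].sum(),np.round(np.median(P,0),3),np.round(np.percentile(P,2,axis=0),3),np.round(np.percentile(P,98,axis=0),3))
        except Exception as e: print(q,e)
E
```

```text
{'time': 0.0, 'joints': array([-1.26218238,  0.53716063, -0.00443243,  1.53884773,  0.0026184 ,
        1.06729098, -0.07121378]), 'qd': array([ 0.00047881,  0.00068347,  0.00090645, -0.00127862, -0.00043195,
        0.00138517, -0.00076205]), 'tau': array([ 2.58050450e-04, -5.70984578e+01,  9.90837961e-01, -2.51597714e+01,
       -5.62769501e-02,  1.79607491e-02,  1.59855349e-04]), 'position': array([0.2377769 , 0.60433502, 0.2568526 ]), 'ee_rot': array([-8.70316339e-05,  1.86281532e-01,  9.82496039e-01, -8.46085625e-04]), 'contact_force': array([-0.73486885,  0.07705565,  0.03562467]), 'torque': array([-0.02348211, -0.01062912, -0.00864954]), 'finger_gap': 0.08821111994999276}
scene sherd_1_mid 0.56 [248. 200.  22.   9.] 221 [0.555 0.006 0.02 ] [ 0.533 -0.025  0.014] [0.583 0.046 0.023]
scene slide 0.56 [248. 226. 130.  87.] 4359 [ 0.492 -0.096  0.011] [ 0.426 -0.234  0.007] [0.602 0.151 0.031]
scene tray_bed 0.76 [206. 173.  54.  26.] 972 [0.545 0.248 0.006] [0.467 0.182 0.002] [0.625 0.307 0.017]
scene bottle_mid 0.62 [153. 174.  14.  36.] 362 [0.353 0.221 0.051] [0.338 0.214 0.0
[... 549 characters left out ...]
[ 0.431 -0.226  0.008] [0.597 0.156 0.033]
top tray_bed 0.63 [151. 182.  47.  67.] 3072 [0.546 0.246 0.007] [0.469 0.184 0.002] [0.625 0.305 0.019]
top bottle_mid 0.69 [152. 258.  23.  17.] 317 [0.359 0.225 0.072] [0.333 0.215 0.001] [0.374 0.249 0.111]
top white_vial_mid 0.41 [335. 255.  14.  18.] 158 [ 0.365 -0.224  0.051] [ 0.348 -0.244 -0.   ] [ 0.377 -0.213  0.057]
top slips_mid 0.87 [362. 270.  26.  24.] 332 [ 0.332 -0.298  0.011] [ 0.308 -0.325  0.007] [ 0.355 -0.271  0.015]
top slips_mid 0.6 [152. 258.  21.  16.] 271 [0.359 0.224 0.074] [0.342 0.215 0.012] [0.374 0.241 0.112]
top cabinet 0.6 [263. 160. 172. 151.] 19787 [ 0.62  -0.041  0.057] [ 0.436 -0.237  0.009] [0.765 0.158 0.071]
```

```bash
python3 - <<'E'
from h import *
im=np.load("top0im.npy");cv2.imwrite("pics/topc.png",cv2.resize(im[110:310,120:400],(784,560),interpolation=cv2.INTER_CUBIC))
E
```

```text
(no output)
```

View pics/topc.png

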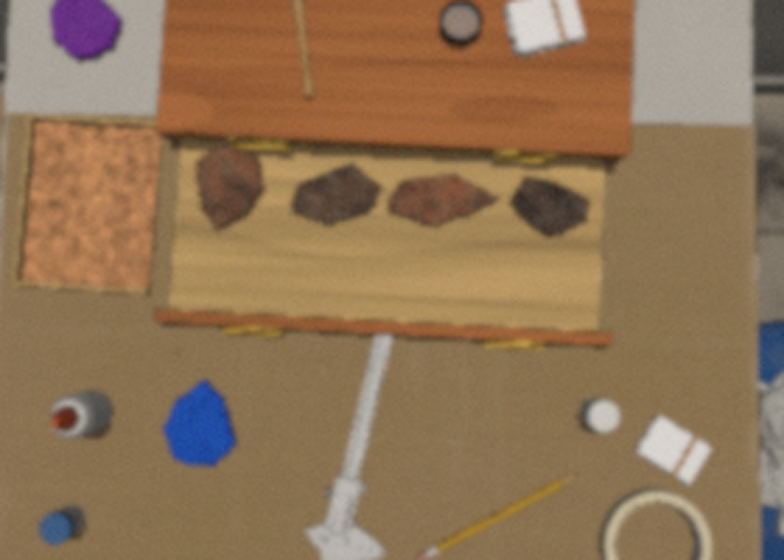

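View pics/scene0.png

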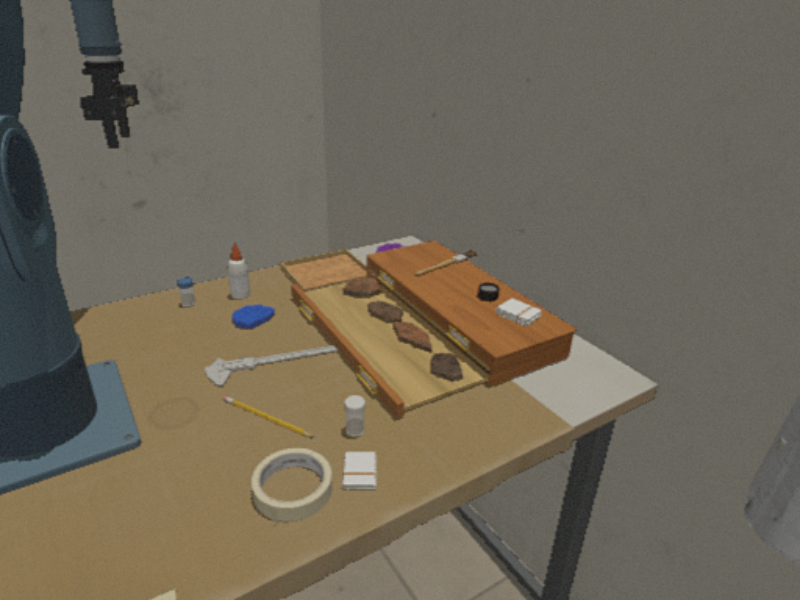

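Top crop: four sherds in a row, A (230,187), B (338,195), C (440,199) and D (550,205). The tray is at left (90,205). The blue look-alike is at (200,425) and the purple one at (85,25), both off the slide. Next I measure outlines and thickness from depth.

```bash
cat > sh.py <<'E'
from h import *
def measure(n="top",k=1,verbose=True):
    ims=[];ds=[]
    for _ in range(k):
        im,d=r.snapshot(n);ims.append(im);ds.append(d)
    d=np.median(ds,0);im=np.median(ims,0).astype(np.uint8)
    return im,d
def grid(n,d):
    v,u=np.mgrid[0:384,0:512];dd=np.where(d>0,d,1e-3)
    return world(n,np.c_[u.ravel(),v.ravel()],dd).reshape(384,512,3)
E
python3 - <<'E'
from sh import *
im,d=measure("top",6);G=grid("top",d);np.save("G.npy",G);np.save("imm.npy",im)
c=r.camera_model("top");print(np.round(np.linalg.inv(c["view"])[:3],3).tolist(),c["mtx"][0][0])
x,y,z=G[...,0],G[...,1],G[...,2]
hsv=cv2.cvtColor(im,cv2.COLOR_BGR2HSV)
for nm,(u,v) in dict(A=(230,187),B=(338,195),C=(440,199),D=(550,205)).items():
    cu,cv_=int(120+u/2.8),int(110+v/2.8)
    m=(z>0.0165)&(z<0.035)&(np.abs(G[...,0]-G[cv_,cu,0])<.06)
    box=np.zeros_like(m);box[cv_-18:cv_+18,cu-22:cu+22]=1
    dark=(im.max(2)<150)&box.astype(bool)
    nl,lab=cv2.connectedComponents(dark.astype(np.uint8));L=lab==lab[cv_,cu]
    e=cv2.erode(L.astype(np.uint8),np.ones((5,5)))>0
    P=G[L][:,:2].astype(np.float32);rc=cv2.minAreaRect(P)
    print(nm,"top z",np.round(np.percentile(z[e],[25,50,75]),4),"ctr",np.round(rc[0],4),"size",np.round(rc[1],3),rc[2],"ext",P.min(0).round(3),P.max(0).round(3),L.sum())
# board plane, cabinet front & slide front edges
def pts(u,v): 
    u,v=int(120+u/2.8),int(110+v/2.8); return np.median(G[v-1:v+2,u-1:u+2].reshape(-1,3),0).round(4)
for p in [(230,280),(400,290),(540,300)]: print("board",pts(*p))
for p in [(60,200),(100,200),(90,260)]: print("cork",pts(*p))
# cabinet front edge: first x where z>0.05, and panel: z>.025 
for yy in np.arange(-.2,.16,.04):
    s=np.abs(y-yy)<.004
    a=x[s&(z>.05)&(x>.5)&(x<.7)]; b=x[s&(z>.024)&(z<.04)&(x>.38)&(x<.5)]
    print(round(yy,2),"cab",a.min().round(4),"panel",b.min().round(4) if len(b) else 0,b.max().round(4) if len(b) else 0)
E
```

```text
[[0.018, -0.996, 0.089, 0.445], [-1.0, -0.018, 0.01, -0.04], [-0.009, -0.089, -0.996, 0.994]] 379.87133349855395
A top z [0.0257 0.0265 0.0273] ctr [0.5635 0.1147] size [0.12  0.088] 88.5675277709961 ext [0.521 0.054] [0.609 0.174] 974
B top z [0.0212 0.0219 0.0226] ctr [0.5564 0.0143] size [0.053 0.087] 22.2674560546875 ext [ 0.528 -0.029] [0.589 0.057] 541
C top z [0.0217 0.0224 0.023 ] ctr [ 0.555 -0.084] size [0.049 0.101] 7.680515766143799 ext [ 0.53  -0.135] [ 0.58  -0.034] 549
D top z [0.0213 0.0222 0.023 ] ctr [ 0.5543 -0.1843] size [0.117 0.085] 88.19029235839844 ext [ 0.51  -0.242] [ 0.599 -0.127] 825
board [0.4773 0.1093 0.0117]
board [ 0.4723 -0.046   0.0123]
board [ 0.4644 -0.1749  0.0118]
cork [0.5504 0.2724 0.0072]
cork [0.551  0.2356 0.007 ]
cork [0.4959 0.2409 0.0072]
-0.2 cab 0.5954 panel 0.4268 0.4369
-0.16 cab 0.5958 panel 0.4259 0.4387
-0.12 cab 0.5968 panel 0.4303 0.4404
-0.08 cab 0.5984 panel 0.4321 0.4397
-0.04 cab 0.6001 panel 0.4313 0.4415
0.0 cab 0.6017 panel 0.4331 0.4433
0.04 cab 0.6038 panel 0.4349 0.445
0.08 cab 0.602 panel 0.4341 0.4468
0.12 cab 0.6051 panel 0.4384 0.4485
```

```bash
python3 - <<'E'
from sh import *
G=np.load("G.npy");im=np.load("imm.npy");x,y,z=G[...,0],G[...,1],G[...,2]
hsv=cv2.cvtColor(im,cv2.COLOR_BGR2HSV)
m=(z>.0185)&(z<.034)&(im.max(2)<165)&(x>.5)&(x<.605)&(y>.065)&(y<.165)
nl,lab,st,_=cv2.connectedComponentsWithStats(m.astype(np.uint8));k=1+st[1:,4].argmax();L=lab==k
P=G[L][:,:2];print(L.sum(),P.min(0),P.max(0),np.round(P.mean(0),4))
rc=cv2.minAreaRect(P.astype(np.float32));print(rc)
for a in range(-30,40,5): # jaw direction 90+a deg
    t=np.radians(90+a);j=np.array([np.cos(t),np.sin(t)]);n=np.array([-j[1],j[0]])
    q=P@j;print(a,"width",np.ptp(q).round(4),"mid",((q.max()+q.min())/2).round(4))
for xx in np.arange(.52,.605,.006):
    s=L&(np.abs(x-xx)<.003); 
    if s.any(): print(xx.round(3),y[s].min().round(3),y[s].max().round(3))
mB=(z>.017)&(im.max(2)<150)&(x>.51)&(x<.6)&(y>.03)&(y<.07);print("Bmax",y[mB].max() if mB.any() else 0, x[mB][y[mB].argmax()])
c=im[135:200,180:250].copy();cv2.imwrite("pics/A.png",cv2.resize(c,None,fx=8,fy=8,interpolation=cv2.INTER_CUBIC))
E
```

```text
531 [0.52525698 0.07932901] [0.60078169 0.14165029] [0.5656 0.1119]
((0.5650497674942017, 0.11057160794734955), (0.07340322434902191, 0.060877345502376556), 12.699976921081543)
-30 width 0.0648 mid 0.3823
-25 width 0.0656 mid 0.3424
-20 width 0.0659 mid 0.2999
-15 width 0.0657 mid 0.2551
-10 width 0.0651 mid 0.2083
-5 width 0.0639 mid 0.16
0 width 0.0623 mid 0.1105
5 width 0.0616 mid 0.0606
10 width 0.0607 mid 0.0104
15 width 0.062 mid -0.0396
20 width 0.0642 mid -0.0899
25 width 0.0658 mid -0.1395
30 width 0.0674 mid -0.1879
35 width 0.0691 mid -0.2345
0.526 0.114 0.124
0.532 0.107 0.127
0.538 0.094 0.133
0.544 0.089 0.135
0.55 0.089 0.138
0.556 0.084 0.138
0.562 0.079 0.138
0.568 0.082 0.141
0.574 0.082 0.142
0.58 0.083 0.142
0.586 0.085 0.142
0.592 0.085 0.137
0.598 0.096 0.124
Bmax 0.068526251467451 0.5993558565836044
```

View pics/A.png

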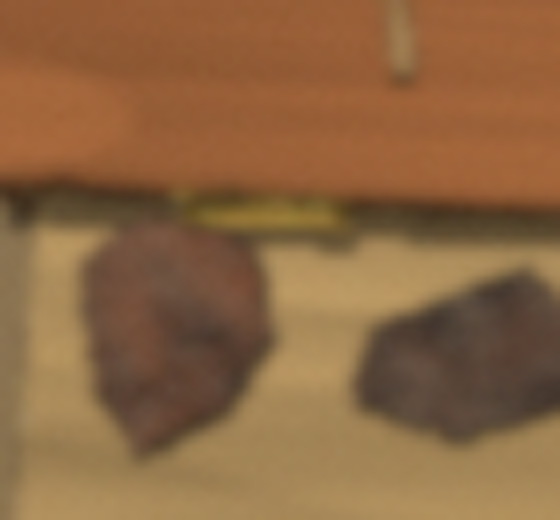

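A is the thick one: its top is about 4.5 mm above the others, and its outline of about 62x75 mm fits sherd_3 (80x66). I don't need to bind the slide against the rail to confirm it. Grasp at about (0.571, 0.111), jaw at 97° (about +28° turn).

```bash
python3 -m handwheel '{"dp":[[0.17,-0.25,0],[0.34,-0.5,0],[0.5,-0.75,0],[0.65,-0.95,0],[0.65,-0.95,0]],"delta_rot":[[0,0,0.04],[0,0,0.08],[0,0,0.12],[0,0,0.156],[0,0,0.156]]}' 0
python3 -m handwheel '{"dp":[[0.17,-0.25,0],[0.34,-0.5,0],[0.5,-0.75,0],[0.65,-0.95,0],[0.65,-0.95,0]],"delta_rot":[[0,0,0],[0,0,0],[0,0,0],[0,0,0],[0,0,0]]}'
python3 -m handwheel '{"dp":[[0.17,-0.25,-0.1],[0.34,-0.5,-0.2],[0.5,-0.75,-0.3],[0.65,-0.95,-0.4],[0.65,-0.95,-0.4],[0.65,-0.95,-0.4]],"delta_rot":[[0,0,0],[0,0,0],[0,0,0],[0,0,0],[0,0,0],[0,0,0]]}'
python3 -c "
from h import *
o=r.get_obs();t=np.array([.571,.111,.0335]);print((t-o['position'])/.15)
q=o['ee_rot'];w,x,y,z=q;j=np.array([2*(x*y-w*z),1-2*(x*x+z*z)]);print(np.degrees(np.arctan2(j[1],j[0])))"
```

```text
time: 1.6
position: [0.3404, 0.4571, 0.2579]
ee_rot: [0.001, -0.055, 0.998, -0.001]
contact_force: [-0.4, -0.4, -0.2]
finger_gap: 0.0879
time: 2.1
position: [0.4365, 0.315, 0.2579]
ee_rot: [0.001, -0.053, 0.999, -0.001]
contact_force: [0.5, 0.5, 0.8]
finger_gap: 0.088
time: 2.7
position: [0.5303, 0.1782, 0.1974]
ee_rot: [-0.0, -0.057, 0.998, 0.0]
contact_force: [0.1, -0.1, 0.0]
finger_gap: 0.0879
[ 0.27152212 -0.44788481 -1.09252571]
96.55048285305777
```

```bash
python3 -m handwheel '{"dp":[[0.14,-0.22,-0.1],[0.27,-0.45,-0.25],[0.27,-0.45,-0.5],[0.27,-0.45,-0.6],[0.27,-0.45,-0.6]],"delta_rot":[[0,0,0],[0,0,0],[0,0,0],[0,0,0],[0,0,0]]}'
python3 - <<'E'
from h import *
o=r.get_obs();print((np.array([.571,.111,.0335])-o['position'])/.15)
im,d=r.snapshot("wrist");cv2.imwrite("pics/w1.png",im)
c=r.camera_model("wrist");K=np.array(c["mtx"]);V=np.array(c["view"])
for p in [(.571,.111,.026),(.571,.142,.026),(.571,.082,.026)]:
    X=V@np.r_[p,1];th=np.arctan2(np.hypot(*X[:2]),X[2]);u=X[:2]/np.hypot(*X[:2])*th
    print(p,(K[:2,:2]@u+K[:2,2]).round())
E
```

```text
time: 3.2
position: [0.5687, 0.1127, 0.1061]
ee_rot: [-0.002, -0.059, 0.998, 0.001]
contact_force: [-1.1, -0.5, 0.1]
finger_gap: 0.0883
[ 0.01531425 -0.01106582 -0.48409665]
(0.571, 0.111, 0.026) [255. 207.]
(0.571, 0.142, 0.026) [295. 211.]
(0.571, 0.082, 0.026) [217. 202.]
```

View pics/w1.png

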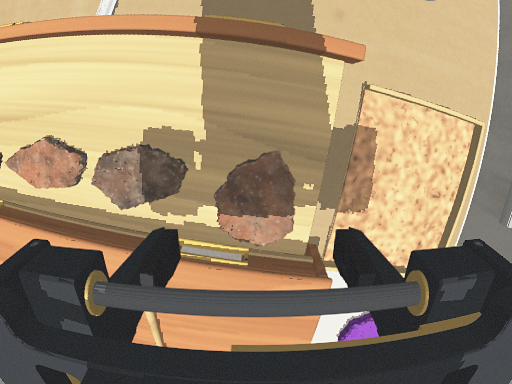

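The wrist view shows A at (255,200). Its side edges at columns 217 and 295 match my projected points, so the grasp is centred.

```bash
python3 -m handwheel '{"dp":[[0.015,-0.01,-0.2],[0.015,-0.01,-0.4],[0.015,-0.01,-0.48],[0.015,-0.01,-0.48],[0.015,-0.01,-0.48]],"delta_rot":[[0,0,0],[0,0,0],[0,0,0],[0,0,0],[0,0,0]]}' && python3 -m handwheel '{"dp":[[0,0,0],[0,0,0],[0,0,0],[0,0,0],[0,0,0],[0,0,0],[0,0,0],[0,0,0]],"delta_rot":[[0,0,0],[0,0,0],[0,0,0],[0,0,0],[0,0,0],[0,0,0],[0,0,0],[0,0,0]]}' 1
```

```text
time: 3.75
position: [0.5741, 0.1093, 0.0373]
ee_rot: [0.001, -0.058, 0.998, 0.0]
contact_force: [0.0, 0.0, 0.2]
finger_gap: 0.0881
time: 4.55
position: [0.5736, 0.1087, 0.0363]
ee_rot: [0.0, -0.058, 0.998, 0.0]
contact_force: [-1.3, 0.9, 5.2]
finger_gap: 0.06
```

```bash
python3 -m handwheel '{"dp":[[0,0,0.02],[-0.07,0,0.03],[-0.14,0,0.06],[-0.16,0,0.2],[-0.16,0,0.3],[-0.16,0,0.3],[-0.16,0,0.3]],"delta_rot":[[0,0,0],[0,0,0],[0,0,0],[0,0,0],[0,0,0],[0,0,0],[0,0,0]]}'
python3 - <<'E'
from h import *
im,d=r.snapshot("scene");cv2.imwrite("pics/s2.png",cv2.resize(im[140:280,170:390],(770,490),interpolation=cv2.INTER_CUBIC))
o=r.get_obs();print((np.array([.55,.250])-o['position'][:2])/.15,o['finger_gap'])
E
```

```text
time: 5.25
position: [0.5494, 0.1084, 0.081]
ee_rot: [0.001, -0.058, 0.998, 0.0]
contact_force: [-0.6, 0.5, -0.6]
finger_gap: 0.0598
[0.00645273 0.94440604] 0.05987988512570568
```

View pics/s2.png

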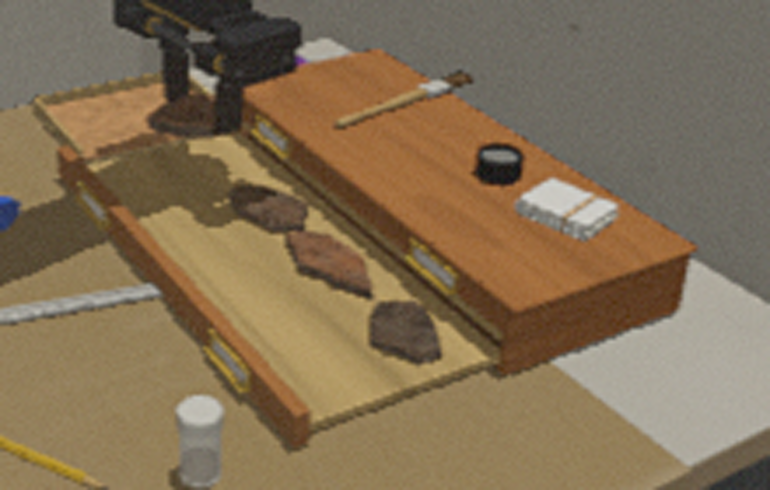

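```bash
python3 -m handwheel '{"dp":[[0.02,0.2,0],[0.04,0.45,0],[0.05,0.7,0],[0.05,0.82,0],[0.05,0.82,0],[0.05,0.82,-0.15],[0.05,0.82,-0.25],[0.05,0.82,-0.31],[0.05,0.82,-0.31],[0.05,0.82,-0.31]],"delta_rot":[[0,0,0],[0,0,0],[0,0,0],[0,0,0],[0,0,0],[0,0,0],[0,0,0],[0,0,0],[0,0,0],[0,0,0]]}'
```

```text
time: 6.3
position: [0.5569, 0.2307, 0.0343]
ee_rot: [-0.0, -0.057, 0.998, -0.0]
contact_force: [-0.6, -0.4, -0.5]
finger_gap: 0.0598
```

```bash
python3 -m handwheel '{"dp":[[0,0,0],[0,0,0],[0,0,0],[0,0,0],[0,0,0.1],[0,0,0.3],[0,0,0.6],[0,0,0.9],[0,0,0.9]],"delta_rot":[[0,0,0],[0,0,0],[0,0,0],[0,0,0],[0,0,0],[0,0,0],[0,0,0],[0,0,0],[0,0,0]]}' 0.2
python3 -m handwheel '{"dp":[[-0.15,-0.3,0],[-0.3,-0.6,0],[-0.45,-0.9,0],[-0.5,-1,0],[-0.5,-1,0]],"delta_rot":[[0,0,-0.02],[0,0,-0.046],[0,0,-0.046],[0,0,-0.046],[0,0,-0.046]]}' 1
python3 - <<'E'
from h import *
im,d=r.snapshot("top")
s=r.silhouettes("top","sherd_1_mid")
for a in s:
    P=world("top",a["mask"],d);print("sherd",round(a["p"],2),np.round(a["rect"]),np.median(P,0).round(3),np.round(np.percentile(P,3,axis=0),3),np.round(np.percentile(P,97,axis=0),3))
cv2.imwrite("pics/t3.png",cv2.resize(im[110:310,120:400],(784,560),interpolation=cv2.INTER_CUBIC))
G=np.load("G.npy")
for p in [(383,342),(370,390)]: print(G[int(110+p[1]/2.8),int(120+p[0]/2.8)])
o=r.get_obs();print((np.array([.412,-.07,.03])-o['position'])/.15,o['finger_gap'])
E
```

```text
time: 7.2
position: [0.5606, 0.2329, 0.1767]
ee_rot: [0.006, -0.057, 0.998, 0.002]
contact_force: [0.1, 0.2, 0.1]
finger_gap: 0.0702
time: 7.7
position: [0.4807, 0.0788, 0.1697]
ee_rot: [-0.0, 0.017, 1.0, -0.0]
contact_force: [0.8, -0.1, 0.3]
finger_gap: 0.0326
sherd 0.78 [237. 176.  35.  19.] [0.556 0.012 0.022] [ 0.535 -0.021  0.015] [0.58  0.048 0.025]
[ 0.42318017 -0.03133927  0.0076685 ]
[ 0.37938435 -0.02181179  0.00510671]
[-0.47036521 -1.01689551 -0.93168043] 0.024432653608096214
```

View pics/t3.png

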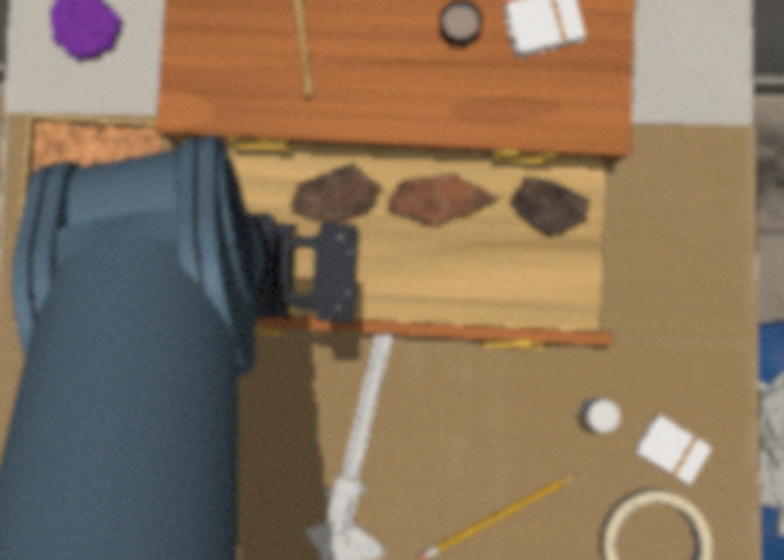

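The thick sherd is out of the row and the three others haven't moved. The white tool tip is at y≈-0.031, so I'll push at y≈-0.07.

```bash
python3 -m handwheel '{"dp":[[-0.15,-0.3,0],[-0.3,-0.6,0],[-0.45,-0.9,0],[-0.47,-1,0],[-0.47,-1,0]],"delta_rot":[[0,0,0],[0,0,0],[0,0,0],[0,0,0],[0,0,0]]}' 1
python3 -m handwheel '{"dp":[[0,0,-0.3],[0,0,-0.6],[0,0,-0.85],[0,0,-0.93],[0,0,-0.93],[0,0,-0.93]],"delta_rot":[[0,0,0],[0,0,0],[0,0,0],[0,0,0],[0,0,0],[0,0,0]]}'
python3 - <<'E'
from h import *
im,d=r.snapshot("top")
for a in r.silhouettes("top","sherd_1_mid")+r.silhouettes("top","slide"):
    P=world("top",a["mask"],d);print(round(a["p"],2),np.round(a["rect"]),np.median(P,0).round(3))
b=r.snapshot("scene")[0]
A=cv2.resize(im[110:310,120:400],(448,320));B=cv2.resize(b[140:280,150:346],(448,320));cv2.imwrite("pics/t4.png",np.vstack([A[:290],B[:290]]))
E
```

```text
time: 8.3
position: [0.4119, -0.0696, 0.1695]
ee_rot: [0.001, 0.016, 1.0, -0.0]
contact_force: [0.3, 0.2, 0.4]
finger_gap: 0.0004
time: 8.9
position: [0.4126, -0.0678, 0.0306]
ee_rot: [0.001, 0.014, 1.0, 0.0]
contact_force: [0.2, 1.0, -0.4]
finger_gap: 0.0006
0.62 [241. 178.  33.  19.] [0.556 0.01  0.022]
0.88 [257. 197. 163.  75.] [ 0.508 -0.014  0.012]
```

View pics/t4.png

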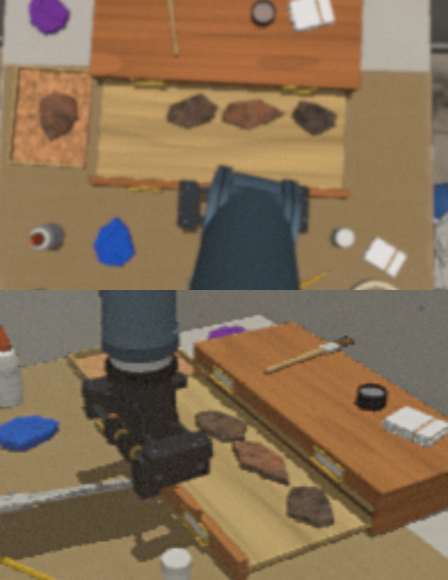

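The thick sherd lies on the cork (top panel, about (58,115)) and the slide holds the other three. Now I ease the slide in gently.

```bash
python3 -m handwheel '{"dp":[[0.06,0,0],[0.12,0,0],[0.2,-0.01,0],[0.28,-0.01,0],[0.36,-0.01,0],[0.44,-0.015,0],[0.5,-0.015,0]],"delta_rot":[[0,0,0],[0,0,0],[0,0,0],[0,0,0],[0,0,0],[0,0,0],[0,0,0]]}'
```

```text
time: 9.8
position: [0.4877, -0.0711, 0.0297]
ee_rot: [0.0, 0.015, 1.0, -0.0]
contact_force: [-2.4, -1.0, 0.9]
finger_gap: 0.0005
```

```bash
python3 -m handwheel '{"dp":[[0.07,0,0],[0.14,0,0],[0.21,-0.01,0],[0.28,-0.01,0],[0.35,-0.01,0],[0.42,-0.015,0],[0.47,-0.015,0],[0.5,-0.015,0]],"delta_rot":[[0,0,0],[0,0,0],[0,0,0],[0,0,0],[0,0,0],[0,0,0],[0,0,0],[0,0,0]]}' && python3 -m handwheel '{"dp":[[0.03,0,0],[0.05,0,0],[0.06,0,0],[0.07,0,0]],"delta_rot":[[0,0,0],[0,0,0],[0,0,0],[0,0,0]]}'
```

```text
time: 10.6
position: [0.5622, -0.0732, 0.0298]
ee_rot: [0.0, 0.015, 1.0, -0.0]
contact_force: [-1.6, 0.0, 1.4]
finger_gap: 0.0006
time: 11.0
position: [0.5716, -0.0734, 0.0298]
ee_rot: [-0.0, 0.015, 1.0, -0.0]
contact_force: [-1.4, -1.0, 1.3]
finger_gap: 0.0002
```

Still only friction. I continue in small steps until the force rises.

```bash
python3 -m handwheel '{"dp":[[0.015,0,0],[0.03,0,0],[0.03,0,0]],"delta_rot":[[0,0,0],[0,0,0],[0,0,0]]}' && python3 -m handwheel '{"dp":[[0.01,0,0],[0.02,0,0],[0.02,0,0]],"delta_rot":[[0,0,0],[0,0,0],[0,0,0]]}'
```

```text
time: 11.3
position: [0.5767, -0.073, 0.0298]
ee_rot: [0.0, 0.015, 1.0, 0.0]
contact_force: [-0.5, -0.1, -0.2]
finger_gap: 0.0005
time: 11.6
position: [0.5779, -0.073, 0.0296]
ee_rot: [-0.002, 0.015, 1.0, 0.0]
contact_force: [-5.8, -0.4, 4.3]
finger_gap: 0.0002
```

```bash
python3 -m handwheel '{"dp":[[0.01,0,0],[0.02,0,0],[0.02,0,0]],"delta_rot":[[0,0,0],[0,0,0],[0,0,0]]}'
```

```text
time: 11.9
position: [0.5779, -0.0729, 0.0292]
ee_rot: [-0.005, 0.015, 1.0, 0.0]
contact_force: [-12.6, 0.5, 10.5]
finger_gap: 0.0006
```

The slide stopped at x=0.578, where I predicted the panel would meet the rail. Back off, lift and check.

```bash
python3 -m handwheel '{"dp":[[-0.1,0,0],[-0.25,0,0],[-0.35,0,0],[-0.35,0,0.3],[-0.35,0,0.6],[-0.35,0,0.9],[-0.35,0,1]],"delta_rot":[[0,0,0],[0,0,0],[0,0,0],[0,0,0],[0,0,0],[0,0,0],[0,0,0]]}'
python3 -m handwheel '{"dp":[[-0.2,-0.2,0.3],[-0.4,-0.5,0.5],[-0.5,-0.8,0.7],[-0.5,-1,0.7],[-0.5,-1,0.7]],"delta_rot":[[0,0,0],[0,0,0],[0,0,0],[0,0,0],[0,0,0]]}'
python3 - <<'E'
from sh import *
im,d=measure("top",4);G=grid("top",d);x,y,z=G[...,0],G[...,1],G[...,2]
m=(z>.012)&(z<.03)&(im.max(2)<140)&(x>.48)&(x<.612)&(y>.19)&(y<.295)
n,l,st,_=cv2.connectedComponentsWithStats(m.astype(np.uint8));L=l==1+st[1:,4].argmax()
print("tray sherd",G[L].min(0).round(3),G[L].max(0).round(3),np.median(z[L]).round(4))
for yy in (.12,.08,.04,0,-.04,-.08):
    s=np.abs(y-yy)<.004;b=x[s&(z>.02)&(x>.5)&(x<.62)]
    t=x[s&(z>.05)&(x>.5)&(x<.7)]
    print(yy,"panel front",b.min().round(4) if len(b) else 0,"cab",t.min().round(4) if len(t) else 0)
for q in("bottle_mid","white_vial_mid","slips_mid"):
    for a in r.silhouettes("top",q)[:1]: print(q,np.round(a["rect"]),np.median(world("top",a["mask"],d),0).round(3))
b=r.snapshot("scene")[0]
cv2.imwrite("pics/t5.png",np.vstack([cv2.resize(im[110:310,120:400],(420,300)),cv2.resize(b[140:280,150:346],(420,300))]))
E
```

```text
time: 12.6
position: [0.5327, -0.0731, 0.1845]
ee_rot: [0.004, 0.014, 1.0, 0.0]
contact_force: [0.9, -0.4, 0.0]
finger_gap: 0.0008
time: 13.1
position: [0.4541, -0.2296, 0.2876]
ee_rot: [0.003, 0.019, 1.0, -0.002]
contact_force: [0.7, -0.3, 0.2]
finger_gap: 0.0004
tray sherd [0.508 0.199 0.013] [0.581 0.259 0.025] 0.0214
0.12 panel front 0.5926 cab 0.6051
0.08 panel front 0.5902 cab 0.6018
0.04 panel front 0.5902 cab 0.6037
0 panel front 0.5887 cab 0.6015
-0.04 panel front 0.5873 cab 0.6001
-0.08 panel front 0.5862 cab 0.5985
bottle_mid [151. 259.  24.  20.] [0.359 0.225 0.074]
white_vial_mid [336. 257.  16.  13.] [ 0.365 -0.226  0.052]
slips_mid [363. 270.  22.  22.] [ 0.332 -0.298  0.011]
```

View pics/t5.png

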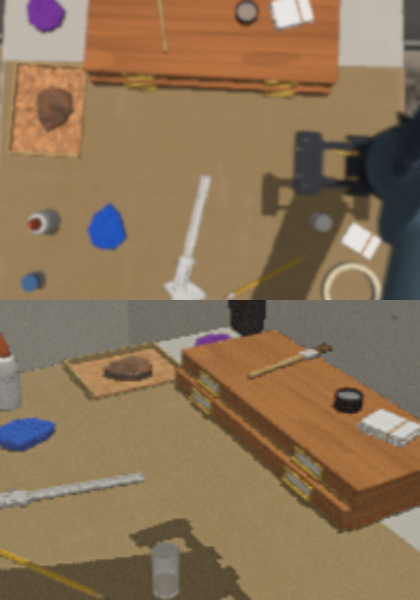

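The slide is shut: its panel stands about 12.5 mm proud, which is its own thickness. The thick sherd lies on the cork at about (0.545, 0.23), and the bystanders haven't moved.

```bash
python3 -c "
from plant import r
print(r.hand_in())"
```

```text
the job is handed in; nothing more can be done
None
```

The slide is shut, the thick sherd is in the cork tray, and the job was handed in at about 13 s of the 58 s allowed. The hand-in reported no verdict.

- **Which sherd:** I took the leftmost one. Its top sat about 4.5 mm above the other three in the depth images, and its outline matched sherd_3. I did not bind the slide against the rail to test it, so the thick sherd never touched the rail.
- **Thick sherd:** it lies flat on the cork with its middle at about (0.545, 0.23), roughly 45 mm in from the open side and clear of the walls.
- **Slide:** it went in against only about 1–2.5 N. It stopped with its front panel 12 to 13 mm proud of the cabinet, which matches the panel's own 12 mm thickness. The most I pushed at the stop was about 13 N.
- **Other three sherds:** they still lay in place just before I pushed, and nothing snagged or fell off. They are hidden inside the cabinet now, so I could not see them at the end.
- **Bystanders:** the glue bottle, vial and slips measure within about 2 mm of where they started. The arm was clear of everything at hand-in.

No check failed or disagreed.

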